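Refit the clutch lever on a splined shaft and throw it

ROBOT

A 7-joint arm with a two-finger parallel gripper is mounted at the origin on a cart in front of the work surface, level with it; the furniture and walls round the work are solid. World frame = base frame: x ahead of the robot, y to its left, z up, the work surface at z = 0. Lengths are in mm, angles in rad, forces in N, time in s.
With the tool pointing down it reaches from about 425 to 800 mm from the base axis. Payload 8.3 kg.
Tool frame: the origin (TCP) lies on the centre line of the jaws, within the pads' length; the fingertips stand 11 mm ahead of it and the grasp point (between the pads) lies 8 mm behind it; z points along the fingers, y is the direction in which the jaws open and shut (so a half turn about z gives the same grasp; the last joint's range is limited). The gripper opens to 85 mm and grips with 20 to 120 N. Pads are 22 mm wide; open, the fingers measure 114 mm over their backs; the gripper's body (76 mm by 85 mm) begins 54 mm behind the grasp point. The pads swing forward as they close: fully open they stand 13 mm farther back than shut.
Start: joints at [1.205, 0.383, 0.016, 1.37, -0.006, 1.388, -0.046], TCP at [186.408, -596.537, 242.279] pointing down, gripper open.
Joint ranges: [-2.95, 2.95], [-0.25, 2.06], [-1.52, 1.56], [0.18, 2.33], [-1.44, 4.58], [0.02, 2.06], [-3.01, 3.01]. Speed limits (rad/s): [2.39, 2.39, 3.01, 3.01, 3.14, 3.14, 3.14].

INTERFACE

Orientations are given as a unit quaternion [x, y, z, w].
In Python, from station import arm, eyes, workorder gives the robot as it stands. The module is installed in compiled form; this text tells all that it offers.
- The arm moves only by the tool jog_arm, never from a script. Its argument "series" is a list of rows, each a list of 5 numbers: the closure in counts, from 0 (fully open) to 255 (shut), then the shift along the tool's x, y, z in mm, then the turn about the tool's z in rad. A call has 1 to 8 rows; each row is the pose to reach, as a shift and turn from the pose measured when the call began, along the tool's axes at that moment; what a row does not reach only later rows make up. A row lasts 1/12 s, in which the tool goes at most 41.7 mm and 7.16 degrees, less where a joint would pass 70% of its speed; a pose out of reach is approached as far as the arm can. A call with a gripper value outside its range is refused whole. The fingers move at their own pace and stop on an object; "newtons" is the grip in N (left out, the last holds). Time passes only in rows, so rows that repeat a pose let the fingers close. It gives the time, the measured TCP pose, the force and the opening at its end, in the units of the state.
- arm.get_obs(): the state, without advancing time (a new reading comes with each control period).
- eyes.camera(name): name is "scene" or "top" or "wrist"; returns the picture (420x560x3 uint8, blue, green, red); there is no depth.
- eyes.camera_info(name): a dict with "fx", "fy", "cx", "cy" (pixels), "pose" (4x4, takes a point from camera to world coordinates). Camera axes: x right, y up, looking along -z (the intrinsics and any distortion apply to the point x, -y, -z); pixel columns grow to the right and rows downward; lengths in mm; the calibration is good to about 2 mm. The wrist camera is an equidistant fisheye: a pixel r from the principal point sees the ray r / f radians off the axis. A picture is of the moment at which its call begins: read the wrist's pose just before it. camera_info takes no time and is no camera call; for the wrist camera it gives the pose at the moment of the call.
- workorder.close_job(): hands the job in, once; it reports no verdict.
The state is a dict: "time": time; "joint_pos": joint angles; "qvel": joint speeds; "tau": joint torques, N m; "tool_pos": TCP position; "orientation": TCP orientation; "ft_force": force on the tool from outside, world axes, zero at the start; "wrist_torque": the same for the moment, N m; "grip_width": finger opening in mm.
Only numpy, scipy, OpenCV 4.12 (cv2) and the standard library are available. Lean on these libraries where they do the work, as an engineer would, in place of code of your own. Each camera call takes 0.05 s, during which the arm holds its last target. There are 200 camera calls.

TASK

Fit the loose lever onto the splined shaft of the grey clutch box, its arm pointing over the red arc; feel gently for the angle at which the splines mesh, never forcing it, and let it down until the boss is fully home on the shaft's shoulder. Then swing the lever round until its arm stands over the green mark, without wrenching it against its stop, and let go. Leave the other things on the bench where they are.

Things in the scene. Friction and masses are not known exactly. Their poses are not given: they have to be found in the camera images.
- mill: grey clutch box fixed to the bench: flange 124x124x10 mm, body 104x104 mm, top 50 mm above the bench (bearing collar, radius 27 mm: 56 mm). A splined steel shaft stands in the middle of its top. Origin: centre of the underside, on the shaft's axis; z up. Red arc and green mark are painted on its top, toward its -x side. No more than 25 N of the robot against it.
- mill_seat (a point): point on the shaft's axis at its shoulder (disc of 38 mm diameter), 58 mm above the bench, where the underside of the lever's boss rests when home; axes as the box. The shaft turns with the lever against about 0.15 N m of friction, anticlockwise from above up to a hard stop, at which the rightly fitted lever stands over the green mark; it stays where it is left. Put at most about 1 N m on the stop.
- spline_top (a point): point on the shaft's axis, 18 mm above the shoulder, at the upper ends of its six splines (5 mm wide, 32 mm over their tips, core 22 mm). Out of mesh, the boss stops here. Above it is a plain round nose of 22 mm diameter, its end 11 mm higher, tapered over the last 5 mm to 14 mm. A yellow line on the end face runs from the axis toward where the lever's arm must point.
- mill_red (a point): point 110 mm from the shaft's axis at shoulder height, toward the middle of the red arc (0.47 rad clockwise from the box's -x, from above). The shaft's angle is not reported: in the right mesh the arm points anywhere up to 0.43 rad either side of this point. The splines repeat every 1.047 rad; the neighbouring mesh is wrong and points outside the arc.
- mill_green (a point): point 110 mm from the shaft's axis at shoulder height, in the direction of the green mark (0.47 rad anticlockwise from the box's -x, from above): the lever's knob stands over it when thrown to the stop.
- lever: loose lever lying flat, about 0.28 kg: dark hexagonal boss 44 mm across flats, 36 mm high; blue arm 20 mm wide, 9 mm thick, along the lever's -x, flush with the underside, yellow line on it. Origin: on the bore's axis at the boss's underside; z up along the bore. Two flats face its +y and -y and can be gripped from above. Press it on with 30 N at most.
- boss_top (a point): centre of the boss's upper face, on the bore's axis, 36 mm above the underside. The bore goes right through and has six inner teeth, 24.4 mm between opposite ones; on the shaft it has about 1.2 mm of sideways play and 0.06 rad of turning play either way. The arm's direction is that of one of the shaft's splines when in mesh.
- lever_knob (a point): on the lever's underside below its upright black knob (21 mm diameter, top 44 mm above the underside), 110 mm from the bore's axis along the lever's -x.
- dapping_block: loose brass doming cube, 50 mm; origin at the centre of its underside. To be left alone.
- beeswax: loose round yellow wax cake, 45 mm diameter, 17 mm high; origin at the centre of its underside. To be left alone.
Not all that is in view belongs to the job. What is shaped like the lever but purple is not meant.

How it is judged (in metres and radians):
On the way:
1. the lever is fully home on the shaft with its arm over the red arc (horizontal distance between lever and mill_seat below 0.004 m and z of lever in the frame of mill_seat between -0.004 and 0.004 m and angle between lever's own z axis and vertical below 0.1 rad and distance between lever_knob and mill_red below 0.057 m), for 0.2 s.
At the end, for the whole second after the job is handed in: The lever stands fully home on the shaft's shoulder (within 4 mm in height and 4 mm sideways, tilted less than 0.1 rad), at rest, its knob within 16 mm of the point in the direction of the green mark, released (horizontal distance between lever and mill_seat below 0.004 m and z of lever in the frame of mill_seat between -0.004 and 0.004 m and angle between lever's own z axis and vertical below 0.1 rad and horizontal distance between lever_knob and mill_green below 0.016 m and linear speed of lever below 0.02 m/s); the robot touches nothing.
It fails at once if the lever is forced on: more than 30 N between lever and clutch box before it is home (contact force between lever and mill above 30 N and z of lever in the frame of mill_seat above 0.005 m).
It fails at once if more than 150 N between the lever's teeth and the shaft (about 2 N m against the stop) (contact force between lever and mill above 150 N).
It fails at once if the robot presses on the clutch box with more than 25 N (contact force between the arm and mill above 25 N).
It fails at once if the brass doming cube is moved by more than 30 mm (distance of dapping_block from where it was at the start of the episode above 0.03 m).
It fails at once if the wax cake is moved by more than 30 mm (distance of beeswax from where it was at the start of the episode above 0.03 m).
It also fails if it takes over 72 s, if anything falls off the work surface, if the arm or the gripper's body presses on something with over 40 N, if the wrist force passes 120 N, or if a joint passes its speed limit or range.

## Working session

There is one attempt and no reset: what is moved stays moved. The work goes in short steps, Python scripts to look and compute and a tool call to move; the robot and the scene stay as the last step left them, time stands still between calls to the robot, and variables do not carry over. Pictures are saved under pics/ and viewed, about 8 in all and at most 12, crops included, and the job is handed in when it is done.

Besides the shell and the picture viewer there is one more tool, called as name([rows], argument=value, ...), one row to a line, values as JSON. jog_arm: Moves the arm, as the interface text tells. Its arguments: {"type":"object","properties":{"series":{"type":"array","items":{"type":"array","items":{"type":"number"}}},"newtons":{"type":"number"}},"required":["series"]}

```bash
mkdir -p pics; python3 - <<'E'
from station import arm, eyes
import cv2,numpy as np
o=arm.get_obs();print({k:np.round(v,3) for k,v in o.items()})
for n in("top","scene"):
    cv2.imwrite(f"pics/{n}0.png",eyes.camera(n));i=eyes.camera_info(n);print(n,{k:np.round(v,3) for k,v in i.items()})
E
```

```text
{'time': np.float64(0.0), 'joint_pos': array([ 1.205,  0.384,  0.016,  1.371, -0.006,  1.388, -0.047]), 'qvel': array([-0.001,  0.   ,  0.001, -0.001, -0.   ,  0.001, -0.001]), 'tau': array([-0.0000e+00, -6.2760e+01,  8.4400e-01, -3.7183e+01,  1.6000e-02,
        1.4000e-02,  0.0000e+00]), 'tool_pos': array([ 186.262, -596.092,  241.271]), 'orientation': array([ 0.989,  0.151, -0.   , -0.001]), 'ft_force': array([ 0.612, -0.107, -0.67 ]), 'wrist_torque': array([-0.005,  0.025,  0.041]), 'grip_width': np.float64(85.304)}
top {'fx': np.float64(498.736), 'fy': np.float64(498.736), 'cx': np.float64(273.164), 'cy': np.float64(208.748), 'pose': array([[-9.000000e-03,  9.960000e-01, -8.900000e-02,  4.745560e+02],
       [-1.000000e+00, -8.000000e-03,  1.500000e-02, -1.943860e+02],
       [ 1.500000e-02,  8.900000e-02,  9.960000e-01,  1.232787e+03],
       [ 0.000000e+00,  0.000000e+00,  0.000000e+00,  1.000000e+00]])}
scene {'fx': np.float64(386.722), 'fy': np.float64(386.722), 'cx': np.float64(279.832), 'cy': np.float64(213.978), 'pose': array([[-6.39000e-01,  3.73000e-01, -6.72000e-01, -1.91270e+01],
       [-7.69000e-01, -2.93000e-01,  5.68000e-01,  3.13617e+02],
       [ 1.50000e-02,  8.80000e-01,  4.75000e-01,  5.18644e+02],
       [ 0.00000e+00,  0.00000e+00,  0.00000e+00,  1.00000e+00]])}
```

View pics/top0.png

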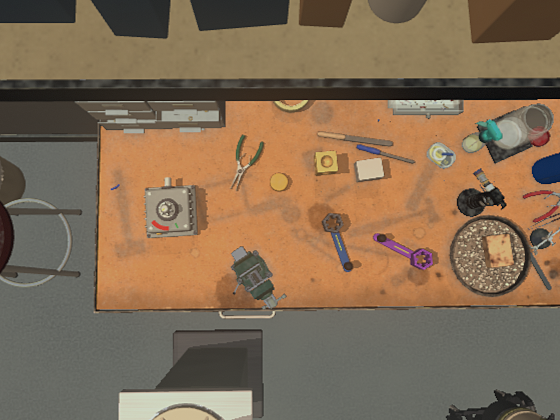

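View pics/scene0.png

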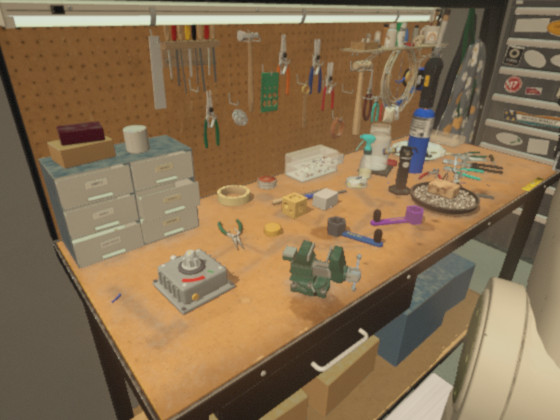

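The top view shows the clutch box at about (167,209), the lever's boss at (333,222) with its knob at (347,266), and the purple decoy at (400,250). The wax is at (279,182) and the brass cube at (327,161). A vise stands at (252,278).

```bash
cat > h.py <<'E'
import cv2,numpy as np
from station import arm,eyes
def ray(i,u,v,fish=False):
    x=(u-i["cx"])/i["fx"];y=(v-i["cy"])/i["fy"]
    if fish:
        r=np.hypot(x,y);s=np.sin(r)/r if r>1e-9 else 1;d=np.array([x*s,-y*s,-np.cos(r)])
    else: d=np.array([x,-y,-1.])
    P=np.array(i["pose"]);return P[:3,3],P[:3,:3]@d
def onz(i,u,v,z,fish=False):
    o,d=ray(i,u,v,fish);return (o+d*(z-o[2])/d[2])[:2]
def proj(i,p,fish=False):
    P=np.array(i["pose"]);c=P[:3,:3].T@(np.array(p,float)-P[:3,3]);x,y,z=c[0],-c[1],-c[2]
    if fish:
        r=np.hypot(x,y);t=np.arctan2(r,z);k=t/r if r>1e-9 else 1/z
        return i["cx"]+i["fx"]*x*k,i["cy"]+i["fy"]*y*k
    return i["cx"]+i["fx"]*x/z,i["cy"]+i["fy"]*y/z
def mask(im,lo,hi,box):
    h=cv2.inRange(cv2.cvtColor(im,cv2.COLOR_BGR2HSV),lo,hi);m=np.zeros_like(h);a,b,c,d=box;m[b:d,a:c]=h[b:d,a:c];return m
def cen(m):
    v,u=np.nonzero(m);return u.mean(),v.mean(),len(u)
E
python3 - <<'E'
from h import *
im=cv2.imread("pics/top0.png");i=eyes.camera_info("top")
a=cv2.resize(im[165:255,125:215],(540,540),interpolation=cv2.INTER_CUBIC)
b=cv2.resize(im[200:280,310:370][:, :],(405,540),interpolation=cv2.INTER_CUBIC)[:, :255]
cv2.imwrite("pics/c1.png",np.hstack([a,b]))
for n,lo,hi,bx in(("red",(0,150,120),(6,255,255),(145,185,195,240)),("red2",(174,120,90),(180,255,255),(145,185,195,240)),("green",(45,90,60),(85,255,255),(145,185,195,240)),("blue",(100,100,60),(125,255,255),(315,205,360,280))):
    m=mask(im,lo,hi,bx)
    if m.any():
        c=cen(m);z=50 if n!="blue" else 9;print(n,c,onz(i,c[0],c[1],z))
        if n=="blue": print(cv2.minAreaRect(cv2.findNonZero(m)))
print("boss",onz(i,333,222,36),"knob",onz(i,347,266,44),"shaft",onz(i,166,208,80))
E
```

```text
red (np.float64(159.8955223880597), np.float64(225.8507462686567), 67) [541.81586519  55.65060865]
green (np.float64(176.0), np.float64(225.0), 7) [543.50597137  17.66763848]
blue (np.float64(339.4736842105263), np.float64(248.4298245614035), 114) [ 484.9766628  -375.02866987]
((341.1153869628906, 251.42308044433594), (41.50390625, 6.793994426727295), 70.34617614746094)
boss [ 548.32784455 -356.7725143 ] knob [ 442.93410728 -386.88260779] shaft [581.33721716  35.67578753]
```

View pics/c1.png

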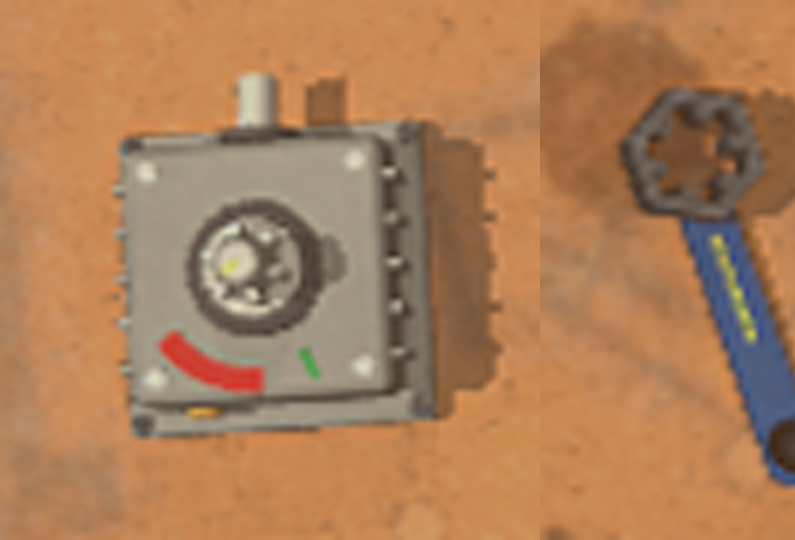

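The crop shows the shaft nose end near (164.5,208.3) with its yellow line pointing down-left, the red arc down-left and the green mark down-right. The boss bore centre is near (333,222). I'm moving above the lever to look with the wrist camera.

jog_arm([
  [0,380,-110,30,0],
  [0,380,-110,30,0],
  [0,380,-110,30,0],
  [0,380,-110,30,0],
  [0,380,-110,30,0],
  [0,380,-110,30,0],
  [0,380,-110,30,0],
  [0,380,-110,30,0],
], newtons=40)

```text
time: 0.77
tool_pos: [464.5, -411.3, 216.0]
orientation: [0.989, 0.151, -0.0, -0.001]
ft_force: [-0.2, -1.2, -0.4]
grip_width: 85.2
```

```bash
python3 - <<'E'
from h import *
o=arm.get_obs();print(o["time"],o["tool_pos"],o["orientation"],o["joint_pos"])
i=eyes.camera_info("wrist");im=eyes.camera("wrist");cv2.imwrite("pics/w1.png",im);print({k:np.round(v,3) for k,v in i.items()})
E
```

```text
0.7667 [ 464.54551638 -411.27651564  215.99119048] [ 9.88567549e-01  1.50774050e-01 -3.80413992e-04 -1.11496867e-03] [ 0.77235052  0.39288589 -0.13434188  1.41699619  0.05169613  1.33733456
 -0.63203653]
{'fx': np.float64(325.192), 'fy': np.float64(325.192), 'cx': np.float64(279.503), 'cy': np.float64(211.703), 'pose': array([[ 2.98000e-01,  9.21000e-01,  2.52000e-01,  5.26823e+02],
       [-9.54000e-01,  2.89000e-01,  7.60000e-02, -3.91843e+02],
       [-2.00000e-03, -2.63000e-01,  9.65000e-01,  3.47883e+02],
       [ 0.00000e+00,  0.00000e+00,  0.00000e+00,  1.00000e+00]])}
```

View w1.

View pics/w1.png

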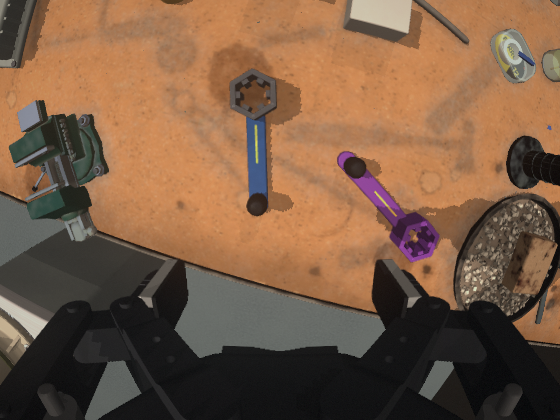

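The wrist view shows the boss top centre at about (253,92), the knob top at (257,204), and the yellow line on the arm between them.

```bash
cat >> h.py <<'E'
def lever(i,im,box,zb):
    """blue arm: axis yaw of lever (+x) from yellow line & blue mask; zb = underside height"""
    m=mask(im,(100,90,50),(125,255,255),box);v,u=np.nonzero(m)
    p=np.array([onz(i,a,b,zb+9,True) for a,b in zip(u,v)],np.float32)
    vx,vy,x,y=cv2.fitLine(p,cv2.DIST_HUBER,0,.01,.01).ravel()
    y_=mask(im,(22,80,120),(36,255,255),box);v,u=np.nonzero(y_)
    q=np.array([onz(i,a,b,zb+9,True) for a,b in zip(u,v)],np.float32)
    l=cv2.fitLine(q,cv2.DIST_HUBER,0,.01,.01).ravel()
    return np.arctan2(vy,vx),(x,y),np.arctan2(l[1],l[0]),q.mean(0),len(p),len(q)
E
python3 - <<'E'
from h import *
i=eyes.camera_info("wrist");im=cv2.imread("pics/w1.png")
print(lever(i,im,(235,115,280,215),0))
g=cv2.inRange(cv2.cvtColor(im,cv2.COLOR_BGR2HSV),(0,0,0),(180,110,110));m=np.zeros_like(g);m[60:120,220:285]=g[60:120,220:285]
c=max(cv2.findContours(m,0,2)[0],key=cv2.contourArea);print(cv2.boundingRect(c),cv2.minEnclosingCircle(c))
for uv in((253,93),):print(onz(i,*uv,36,True))
print("knob",onz(i,257,203,44,True))
print(onz(i,*cv2.minEnclosingCircle(c)[0],36,True))
E
```

```text
(np.float32(0.3176077), (np.float32(495.19995), np.float32(-369.42407)), np.float32(0.32945418), array([ 509.8399, -363.1695], dtype=float32), 1194, 80)
(230, 69, 47, 51) ((253.12997436523438, 95.17435455322266), 26.618871688842773)
[ 557.49675237 -347.25188612]
knob [ 458.62951682 -383.09856075]
[ 555.52756553 -348.01971538]
```

jog_arm([
  [0,109,-33.5,60,-0.03],
  [0,109,-33.5,90,-0.03],
  [0,109,-33.5,126,-0.03],
  [0,109,-33.5,126,-0.03],
  [0,109,-33.5,126,-0.03],
  [0,109,-33.5,126,-0.03],
  [0,109,-33.5,126,-0.03],
])

```text
time: 1.4
tool_pos: [565.9, -336.6, 89.4]
orientation: [0.985, 0.172, 0.001, -0.004]
ft_force: [0.0, -0.8, 1.7]
grip_width: 85.2
```

```bash
python3 - <<'E'
from h import *
o=arm.get_obs();print(o["tool_pos"],o["orientation"])
i=eyes.camera_info("wrist");im=eyes.camera("wrist")
p,q=proj(i,(558,-346.5,36),True);print("pred boss",p,q)
cv2.imwrite("pics/w2.png",im)
E
```

```text
[ 565.89438408 -336.58151293   89.44449601] [ 0.98515828  0.17160279  0.00104412 -0.00381548]
pred boss 291.58042730424125 252.22061203820138
```

View pics/w2.png

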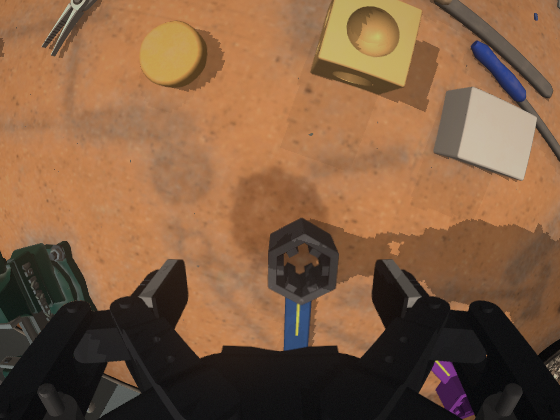

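The wax is at (173,53) and the brass cube at (370,40), both well clear. The boss top is centred near (302,256), and the arm line runs at x of about 298.

```bash
python3 - <<'E'
from h import *
o=arm.get_obs();print(o["time"],o["tool_pos"],o["orientation"],o["qvel"])
i=eyes.camera_info("wrist");im=cv2.imread("pics/w2.png")
print(lever(i,im,(275,290,320,350),0))
print(onz(i,302,256,36,True))
P=o["tool_pos"];a=2*np.arctan2(o["orientation"][1],o["orientation"][0]);print("yaw",a)
d=onz(i,302,256,36,True)-P[:2];print("tool d",d@[np.cos(a),np.sin(a)],d@[np.sin(a),-np.cos(a)])
E
```

```text
1.45 [ 566.08558297 -338.32454759   91.24939295] [ 0.98533073  0.17062452  0.00208104 -0.00250843] [ 0.01705137 -0.02934484  0.01035184 -0.01837895 -0.00128156 -0.0059476
 -0.00499321]
(np.float32(0.3992098), (np.float32(488.8651), np.float32(-377.75146)), np.float32(0.31831437), array([ 495.84912, -377.29575], dtype=float32), 1009, 83)
[ 557.39888248 -355.68024266]
yaw 0.342928737004319
tool d -14.016703899752926 13.424266404769957
```

```bash
cat >> h.py <<'E'
def boss(im,box):
    g=cv2.inRange(cv2.cvtColor(im,cv2.COLOR_BGR2HSV),(0,0,0),(180,130,125));m=np.zeros_like(g);a,b,c,d=box;m[b:d,a:c]=g[b:d,a:c]
    return max(cv2.findContours(m,0,2)[0],key=cv2.contourArea)
def yaw():
    q=arm.get_obs()["orientation"];return 2*np.arctan2(q[1],q[0])
def totool(d):
    a=yaw();return d@[np.cos(a),np.sin(a)],d@[np.sin(a),-np.cos(a)]
E
python3 - <<'E'
from h import *
o=arm.get_obs();i=eyes.camera_info("wrist");im=eyes.camera("wrist");cv2.imwrite("pics/w3.png",im)
o=arm.get_obs();print(o["tool_pos"],yaw(),np.abs(o["qvel"]).max())
c=boss(im,(262,205,345,300));print(cv2.boundingRect(c))
y_=mask(im,(22,80,120),(36,255,255),(280,295,320,350));print("yel",cen(y_))
print(lever(i,im,(275,290,320,350),0))
for z in (0,36):print(onz(i,302,256,z,True),i["pose"][:3,3])
b=np.array(o["tool_pos"]);print(proj(i,b,True))
E
```

```text
[ 566.25559212 -339.10794657   92.2016113 ] 0.3418093681484363 0.014927968924453446
(265, 217, 71, 83)
yel (np.float64(294.7710843373494), np.float64(317.89156626506025), 83)
(np.float32(0.38989106), (np.float32(488.64886), np.float32(-375.9848)), np.float32(0.31945398), array([ 496.06354, -375.1996 ], dtype=float32), 1053, 83)
[ 544.04569947 -363.14714687] [ 626.93624131 -316.79597084  223.47177477]
[ 557.39888248 -355.68024266] [ 626.93624131 -316.79597084  223.47177477]
(np.float64(282.1079118503947), np.float64(275.7966251273924))
```

```bash
python3 - <<'E'
from h import *
i=eyes.camera_info("wrist");im=eyes.camera("wrist");o=arm.get_obs();print(o["tool_pos"],yaw())
c=boss(im,(255,205,345,300))[:,0];v=c[c[:,1].argmin()];L=c[:,0].min();R=c[:,0].max();print(v,L,R)
cv2.imwrite("pics/w4.png",cv2.resize(im[200:360,230:370],None,fx=3.5,fy=3.5))
V=onz(i,*v,36,True);C=V-25.4*np.array([np.cos(.32),np.sin(.32)]);print("C vertex",C)
ctr=onz(i,(L+R)/2,v[1]+36,36,True);print(ctr)
for p in(C,ctr):print("tool d",totool(p-o["tool_pos"][:2]))
y=np.array(lever(i,im,(275,290,320,350),0)[3]);print("line at C:",y+np.array([np.cos(.32),np.sin(.32)])*np.linalg.norm(C-y),"perp dist of C",(C-y)@[-np.sin(.32),np.cos(.32)])
E
```

```text
[ 566.35113767 -339.2528662    92.5169656 ] 0.3413869065843443
[296 216] 263 333
C vertex [ 556.31329819 -352.03546203]
[ 558.97917368 -353.39002571]
tool d (np.float64(-13.73810825468469), np.float64(8.684316851576922))
tool d (np.float64(-11.679577305060874), np.float64(10.853230210482879))
line at C: [ 557.31415808 -354.83551294] perp dist of C 2.9727445438170084
```

View pics/w4.png

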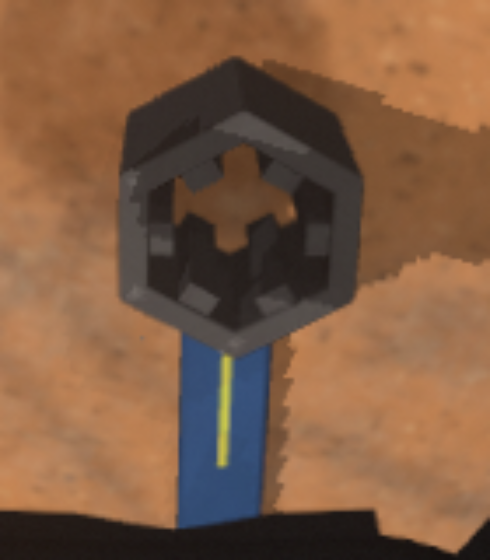

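The crop shows the top face's hexagon centred at (240,234), which is (298.6,266.9) in the full image. The far boss side is visible above it.

```bash
python3 - <<'E'
from h import *
i=eyes.camera_info("wrist");o=arm.get_obs()
C=onz(i,298.6,266.9,36,True);print(C,o["tool_pos"],totool(C-o["tool_pos"][:2]))
f=lambda a,b:onz(i,230+a/3.5,200+b/3.5,36,True)
a,b=f(240,112),f(235,355);print("vert",np.linalg.norm(a-b),np.arctan2(*(a-b)[::-1]),(a+b)/2)
a,b=f(121,236),f(362,234);print("flat",np.linalg.norm(a-b),(a+b)/2)
a,b=[onz(i,230+s/3.5,200+t/3.5,9,True) for s,t in((228,356),(221,466))];print(np.arctan2(*(a-b)[::-1]))
E
```

```text
[ 549.53963243 -357.59254716] [ 566.35113767 -339.2528662    92.5169656 ] (np.float64(-21.981354527370975), np.float64(11.652924931686249))
vert 49.065421050965604 0.3437153384256768 [ 548.39279422 -357.54785704]
flat 44.09209782844047 [ 549.37219361 -358.0705718 ]
0.3100064585440473
```

jog_arm([
  [0,-22.5,12,0,0.015],
  [0,-22.5,12,0,0.015],
  [0,-22.5,12,30,0.015],
  [0,-22.5,12,50,0.015],
  [0,-22.5,12,74,0.015],
  [0,-22.5,12,74,0.015],
  [0,-22.5,12,74,0.015],
  [0,-22.5,12,74,0.015],
])

```text
time: 2.22
tool_pos: [550.2, -359.4, 20.9]
orientation: [0.987, 0.162, 0.004, -0.0]
ft_force: [-0.5, 0.2, 0.6]
grip_width: 85.4
```

jog_arm([
  [200,0,0,0,0],
  [200,0,0,0,0],
  [200,0,0,0,0],
  [200,0,0,0,0],
  [200,0,0,0,0],
  [200,0,0,0,0],
  [200,0,0,0,0],
  [200,0,0,0,0],
], newtons=60)

```text
time: 2.88
tool_pos: [551.1, -359.6, 22.5]
orientation: [0.987, 0.162, 0.005, 0.0]
ft_force: [-1.0, 0.6, 7.8]
grip_width: 42.7
```

jog_arm([
  [200,0,0,-25,0],
  [200,0,0,-55,0],
  [200,0,0,-90,0],
  [200,0,0,-130,0],
  [200,0,0,-140,0],
  [200,0,0,-140,0],
  [200,0,0,-140,0],
])

```text
time: 3.47
tool_pos: [549.5, -359.7, 162.0]
orientation: [0.987, 0.162, 0.005, 0.0]
ft_force: [-0.3, -0.1, -5.0]
grip_width: 42.5
```

```bash
python3 - <<'E'
from h import *
o=arm.get_obs();print({k:np.round(v,3) for k,v in o.items()},yaw())
a=yaw()
for t in((560,-130),(500,30),(581,35)):
    print(t,totool(np.array(t)-o["tool_pos"][:2]))
E
```

```text
{'time': np.float64(3.467), 'joint_pos': array([ 0.649,  0.498, -0.166,  1.389,  0.077,  1.253, -0.766]), 'qvel': array([-0.001,  0.036,  0.002,  0.043,  0.002, -0.002,  0.001]), 'tau': array([ 3.0000e-03, -7.4457e+01, -2.4260e+00, -3.9944e+01,  1.0000e-02,
        7.1000e-02,  1.4000e-02]), 'tool_pos': array([ 549.538, -359.681,  162.023]), 'orientation': array([0.987, 0.162, 0.005, 0.   ]), 'ft_force': array([-0.26 , -0.112, -5.037]), 'wrist_torque': array([-0.004, -0.009,  0.012]), 'grip_width': np.float64(42.497)} 0.3252678140278086
(560, -130) (np.float64(83.31054070374039), np.float64(-214.29486128612217))
(500, 30) (np.float64(77.58664104993942), np.float64(-385.07904372920797))
(581, 35) (np.float64(155.93723323451988), np.float64(-363.9323015610735))
```

jog_arm([
  [200,83,-214,0,0.1],
  [200,83,-214,0,0.2],
  [200,83,-214,0,0.3],
  [200,83,-214,0,0.4],
  [200,83,-214,0,0.5],
  [200,83,-300,0,0.55],
  [200,80,-385,0,0.6],
  [200,80,-385,0,0.65],
])

```text
time: 4.13
tool_pos: [520.1, -30.0, 158.9]
orientation: [0.987, -0.163, 0.002, -0.001]
ft_force: [0.9, 0.0, -2.6]
grip_width: 43.1
```

jog_arm([
  [200,0,0,0,0.1],
  [200,0,0,0,0.1],
  [200,0,0,0,0.1],
])

```text
time: 4.38
tool_pos: [518.5, -29.8, 156.4]
orientation: [0.978, -0.21, -0.0, -0.001]
ft_force: [0.7, -1.0, -4.7]
grip_width: 42.8
```

```bash
python3 - <<'E'
from h import *
o=arm.get_obs();i=eyes.camera_info("wrist");im=eyes.camera("wrist");cv2.imwrite("pics/w5.png",im)
print(o["tool_pos"],yaw(),o["ft_force"],np.abs(o["qvel"]).max(),o["joint_pos"]);np.save("i5.npy",i,allow_pickle=True)
E
```

```text
[518.51710619 -29.75201245 156.43959019] -0.4249485672392413 [ 0.65869854 -0.97563717 -4.71133673] 0.032751662546458234 [ 0.17631017  0.22818696 -0.20676216  1.7727832   0.04962718  1.14558475
 -2.04012279]
```

View pics/w5.png

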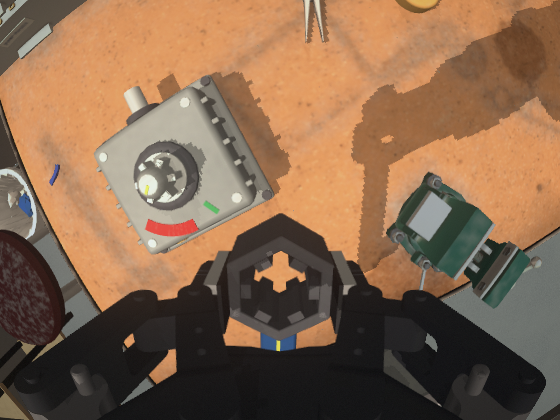

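The wrist view shows the box's shaft nose at (149,184), the red arc at (171,227), the green mark at (211,206) and the boss held between the pads. I'm zooming in on the shaft.

```bash
python3 - <<'E'
from h import *
im=cv2.imread("pics/w5.png")
cv2.imwrite("pics/w5c.png",cv2.resize(im[130:250,100:240],None,fx=5,fy=5,interpolation=cv2.INTER_CUBIC))
E
```

```text
(no output)
```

View pics/w5c.png

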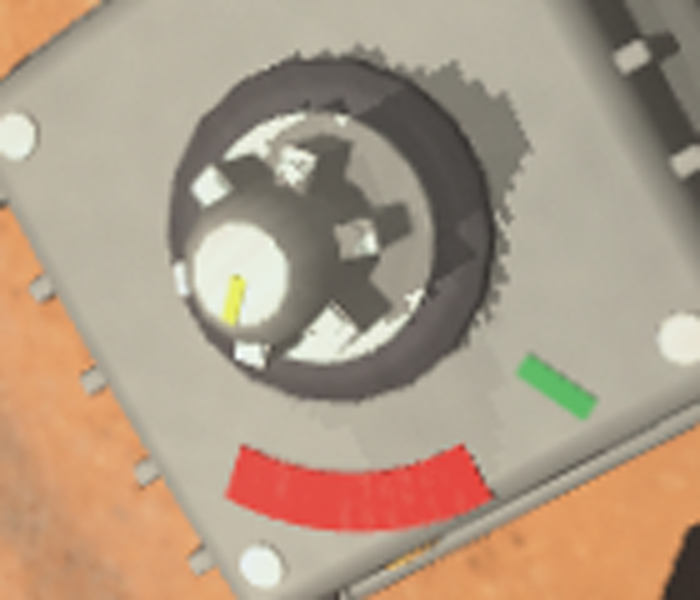

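The crop shows the nose end centred at (241,275), with its yellow line running to (233,325). The spline top ends are at (250,354), (181,280), (212,187), (295,165) and (357,240), and the collar spans x 170–492, y 58–402.

```bash
python3 - <<'E'
from h import *
i=np.load("i5.npy",allow_pickle=True).item()
f=lambda a,b,z:onz(i,100+a/5,130+b/5,z,True)
N=f(241,275,87);print("nose",N)
print("collar",f(331,230,55))
Y=[f(239,280,87),f(233,325,87)];d=Y[1]-N;d2=Y[1]-Y[0];an=lambda d:np.arctan2(d[1],d[0])
print("yellow len",np.linalg.norm(d),an(d),an(d2))
T=np.array([f(a,b,76) for a,b in((250,354),(181,280),(212,187),(295,165),(357,240))])
(cx,cy),r=cv2.minEnclosingCircle(T.astype(np.float32));print("tips",cx,cy,r)
A=np.array([cx,cy])
for t in T: print(np.linalg.norm(t-N),an(t-N),an(t-A))
G=f(558,386,50);print("green",G,an(G-N)); 
for p in((240,470),(360,500),(478,470)):
    q=f(*p,50);print("red",an(q-N),np.linalg.norm(q-N))
E
```

```text
nose [580.5053399   37.65211788]
collar [580.54769586  35.76249136]
yellow len 7.0420599374272514 2.454298603233096 2.4813616671777634
tips 580.8689575195312 38.12044143676758 14.095778465270996
14.133328465697137 2.396765051061311 2.4386904278402692
14.637655877647491 1.3196384198308873 1.336369121684987
13.479919560021296 0.24071231025656248 0.21243459002033188
14.022930751539418 -0.7622685925152639 -0.8041252511250598
13.459618829463944 -1.8036617873595304 -1.8212131033213204
green [543.3711549   15.84953376] -2.6106903383277857
red 2.24875290413076 43.619582230377056
red 2.7411004597727895 43.74728783289644
red -3.05871614620938 44.03763975068391
```

```bash
python3 - <<'E'
from h import *
im=cv2.imread("pics/w5.png")
cv2.imwrite("pics/w5d.png",cv2.resize(im[205:355,205:355],None,fx=4,fy=4,interpolation=cv2.INTER_CUBIC))
E
```

```text
(no output)
```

View pics/w5d.png

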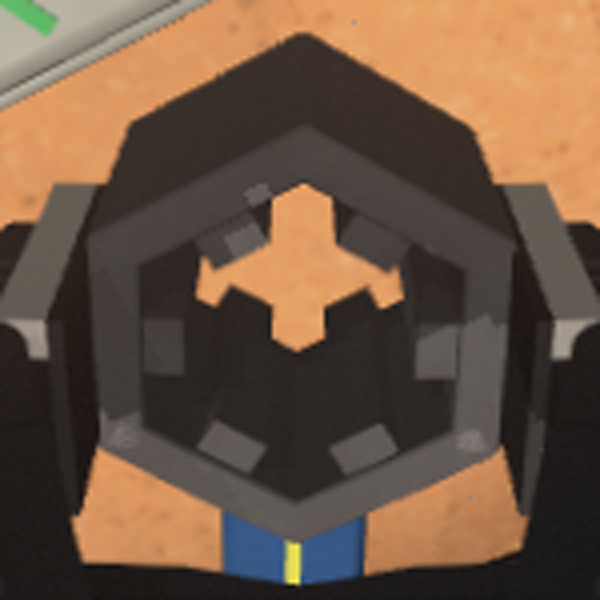

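The crop shows the boss's top-face vertices at (303,125), (513,243), (500,452), (297,540), (100,447) and (90,240). The diagonals cross at (299.6,348.4).

```bash
python3 - <<'E'
from h import *
from scipy.optimize import least_squares
i=np.load("i5.npy",allow_pickle=True).item();tp=np.array([518.517,-29.752,156.44])
f=lambda a,b,z:onz(i,205+a/4,205+b/4,z,True)
V=[(303,125),(513,243),(500,452),(297,540),(100,447),(90,240)]
px=np.array(V)/4+205; R=44/np.sqrt(3)
def model(p):
    x,y,z,a=p;return np.array([proj(i,(x+R*np.cos(a-k*np.pi/3),y+R*np.sin(a-k*np.pi/3),z),True) for k in range(6)])
s=least_squares(lambda p:(model(p)-px).ravel(),[518,-30,170,-.42]);print(s.x,s.cost)
d=s.x[:2]-tp[:2];a=-.425;print("tool",d@[np.cos(a),np.sin(a)],d@[np.sin(a),-np.cos(a)],"top above tcp",s.x[2]-tp[2])
E
```

```text
[ 5.15296606e+02 -2.92769515e+01  1.67635608e+02 -4.32971062e-01] 1.0367349689433507
tool -3.1297759305176602 0.8950477147583504 top above tcp 11.195607675185443
```

jog_arm([
  [200,32,-86.5,0,0.1],
  [200,32,-86.5,0,0.2],
  [200,32,-86.5,0,0.31],
  [200,32,-86.5,0,0.31],
  [200,32,-86.5,0,0.31],
  [200,32,-86.5,15,0.31],
  [200,32,-86.5,30,0.31],
  [200,32,-86.5,30,0.31],
])

```text
time: 5.1
tool_pos: [581.6, 32.0, 123.5]
orientation: [0.933, -0.359, -0.002, 0.001]
ft_force: [-1.5, -0.2, -4.3]
grip_width: 42.8
```

jog_arm([
  [200,0,0,0,0],
  [200,0,0,0,0],
])

```text
time: 5.27
tool_pos: [581.1, 30.0, 123.3]
orientation: [0.933, -0.36, -0.003, 0.002]
ft_force: [-0.3, -0.7, -3.7]
grip_width: 43.0
```

```bash
python3 - <<'E'
from h import *
o=arm.get_obs();i=eyes.camera_info("wrist");im=eyes.camera("wrist");cv2.imwrite("pics/w6.png",im);cv2.imwrite("pics/s6.png",eyes.camera("scene"));cv2.imwrite("pics/t6.png",eyes.camera("top"))
print(o["tool_pos"],yaw(),o["ft_force"],np.abs(o["qvel"]).max(),o["joint_pos"]);np.save("i6.npy",i,allow_pickle=True)
print(proj(i,(580.6,37.3,87),True))
print(totool(np.array((583.5,35.9))-o["tool_pos"][:2]))
cv2.imwrite("pics/w6c.png",cv2.resize(im[200:350,200:350],None,fx=4,fy=4,interpolation=cv2.INTER_CUBIC))
E
```

```text
[581.13483152  30.03318999 123.31339635] -0.7355050664522926 [-0.33420938 -0.68071683 -3.72671414] 0.016311727938337867 [ 0.04179163  0.38907769 -0.18901965  1.63946605  0.07966179  1.12675388
 -2.47519274]
(np.float64(268.5767794549906), np.float64(254.57361055952293))
(np.float64(-2.1826516447512736), np.float64(-5.937130068563752))
```

View pics/w6c.png

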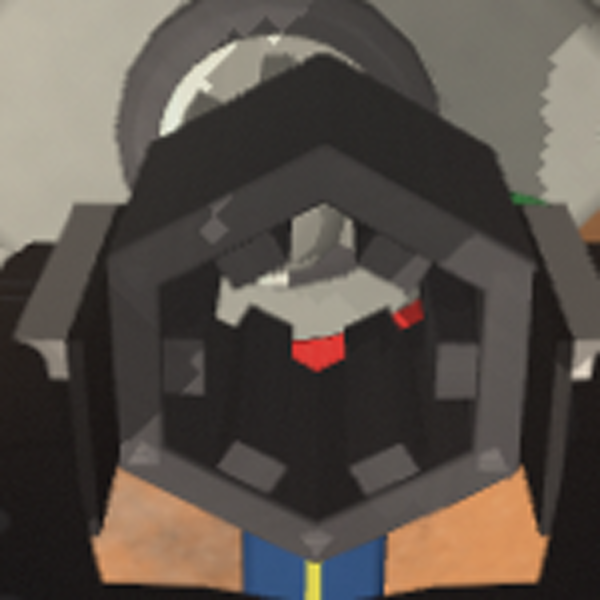

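The crop shows the collar centred at about x=278 and the boss at about x=320, so a small shift toward tool −y is needed. That agrees with the computed (−2.2, −5.9).

jog_arm([
  [200,-2.2,-6,0,0],
  [200,-2.2,-6,0,0],
  [200,-2.2,-6,0,0],
  [200,-2.2,-6,0,0],
  [200,-2.2,-6,0,0],
])

```text
time: 5.83
tool_pos: [584.5, 37.5, 124.4]
orientation: [0.933, -0.359, -0.001, 0.001]
ft_force: [-0.0, -0.4, -3.7]
grip_width: 42.9
```

```bash
python3 - <<'E'
from h import *
o=arm.get_obs();i=eyes.camera_info("wrist");im=eyes.camera("wrist");cv2.imwrite("pics/w7.png",im)
print(o["tool_pos"],yaw(),o["ft_force"],np.abs(o["qvel"]).max())
print(totool(np.array((583.5,35.9))-o["tool_pos"][:2]))
E
```

```text
[584.48989632  37.50347442 124.44541163] -0.7354536684757051 [-0.0383456  -0.41407509 -3.70880926] 0.002788323990267455
(np.float64(0.3417745765308311), np.float64(1.8531635378331501))
```

jog_arm([
  [200,0.3,1.8,0,0],
  [200,0.3,1.8,4,0],
  [200,0.3,1.8,8,0],
  [200,0.3,1.8,11,0],
  [200,0.3,1.8,14,0],
  [200,0.3,1.8,16,0],
  [200,0.3,1.8,18,0],
  [200,0.3,1.8,18,0],
])

```text
time: 6.55
tool_pos: [583.1, 35.9, 105.8]
orientation: [0.933, -0.359, -0.002, 0.001]
ft_force: [0.9, -0.3, -3.5]
grip_width: 43.0
```

jog_arm([
  [200,0,0,1,0],
  [200,0,0,2,0],
  [200,0,0,3,0],
  [200,0,0,4,0],
  [200,0,0,4,0],
  [200,0,0,4,0],
])

```text
time: 7.05
tool_pos: [583.1, 35.9, 101.8]
orientation: [0.933, -0.359, -0.002, 0.001]
ft_force: [0.5, -0.2, -2.4]
grip_width: 42.7
```

jog_arm([
  [200,0,0,1,0],
  [200,0,0,2,0],
  [200,0,0,3,0],
  [200,0,0,3,0],
  [200,0,0,3,0],
])

```text
time: 7.47
tool_pos: [583.0, 35.8, 98.7]
orientation: [0.933, -0.359, -0.002, 0.001]
ft_force: [-0.6, 0.7, -2.6]
grip_width: 43.0
```

jog_arm([
  [200,0,0,0.7,0],
  [200,0,0,1.3,0],
  [200,0,0,2,0],
  [200,0,0,2,0],
  [200,0,0,2,0],
])

```text
time: 7.88
tool_pos: [583.0, 35.9, 96.6]
orientation: [0.933, -0.359, -0.002, 0.001]
ft_force: [-0.7, 0.1, -3.9]
grip_width: 42.6
```

jog_arm([
  [200,0,0,0.5,0],
  [200,0,0,1,0],
  [200,0,0,1.5,0],
  [200,0,0,1.5,0],
  [200,0,0,1.5,0],
])

```text
time: 8.3
tool_pos: [583.0, 36.0, 95.1]
orientation: [0.933, -0.359, -0.002, 0.001]
ft_force: [0.4, 0.4, -3.1]
grip_width: 42.8
```

jog_arm([
  [200,0,0,0.5,0],
  [200,0,0,1,0],
  [200,0,0,1.5,0],
  [200,0,0,2,0],
  [200,0,0,2,0],
  [200,0,0,2,0],
])

```text
time: 8.8
tool_pos: [583.0, 36.1, 93.1]
orientation: [0.933, -0.359, -0.002, 0.001]
ft_force: [-0.1, 0.9, -4.3]
grip_width: 43.1
```

jog_arm([
  [200,0,0,0.5,0],
  [200,0,0,1,0],
  [200,0,0,1.5,0],
  [200,0,0,2,0],
  [200,0,0,2,0],
  [200,0,0,2,0],
])

```text
time: 9.3
tool_pos: [582.9, 36.1, 91.0]
orientation: [0.933, -0.359, -0.002, 0.001]
ft_force: [0.5, 1.2, -4.0]
grip_width: 43.0
```

jog_arm([
  [200,0,0,0.7,0],
  [200,0,0,1.4,0],
  [200,0,0,2.1,0],
  [200,0,0,2.8,0],
  [200,0,0,3.5,0],
  [200,0,0,4,0],
  [200,0,0,4,0],
])

```text
time: 9.88
tool_pos: [582.9, 36.2, 86.9]
orientation: [0.933, -0.359, -0.002, 0.001]
ft_force: [0.2, 1.8, -3.3]
grip_width: 43.3
```

jog_arm([
  [200,0,0,0.5,0],
  [200,0,0,1,0],
  [200,0,0,1.5,0],
  [200,0,0,2,0],
  [200,0,0,2,0],
  [200,0,0,2,0],
])

```text
time: 10.38
tool_pos: [582.9, 36.2, 84.8]
orientation: [0.933, -0.359, -0.002, 0.001]
ft_force: [0.9, 1.6, -2.9]
grip_width: 43.1
```

jog_arm([
  [200,0,0,0.5,0],
  [200,0,0,1,0],
  [200,0,0,1.5,0],
  [200,0,0,1.5,0],
  [200,0,0,1.5,0],
])

```text
time: 10.8
tool_pos: [582.9, 36.2, 83.2]
orientation: [0.933, -0.359, -0.002, 0.001]
ft_force: [1.0, 1.2, -2.3]
grip_width: 43.0
```

jog_arm([
  [200,0,0,0.5,0],
  [200,0,0,1,0],
  [200,0,0,1.5,0],
  [200,0,0,1.5,0],
  [200,0,0,1.5,0],
])

```text
time: 11.22
tool_pos: [582.8, 36.2, 81.6]
orientation: [0.933, -0.359, -0.002, 0.001]
ft_force: [0.1, 1.4, -3.3]
grip_width: 42.8
```

jog_arm([
  [200,0,0,0.3,0],
  [200,0,0,0.6,0],
  [200,0,0,1,0],
  [200,0,0,1,0],
  [200,0,0,1,0],
])

```text
time: 11.63
tool_pos: [582.9, 36.3, 80.7]
orientation: [0.933, -0.359, -0.002, 0.001]
ft_force: [0.7, 1.4, -1.0]
grip_width: 43.0
```

jog_arm([
  [200,0,0,0.3,0],
  [200,0,0,0.6,0],
  [200,0,0,1,0],
  [200,0,0,1,0],
  [200,0,0,1,0],
])

```text
time: 12.05
tool_pos: [582.9, 36.3, 80.6]
orientation: [0.933, -0.359, -0.002, 0.001]
ft_force: [-4.0, 0.5, 5.6]
grip_width: 43.0
```

```bash
python3 - <<'E'
from h import *
o=arm.get_obs();i=eyes.camera_info("wrist");im=eyes.camera("wrist");cv2.imwrite("pics/w8.png",im)
print(o["tool_pos"],yaw(),o["ft_force"],o["wrist_torque"],o["joint_pos"])
E
```

```text
[582.91631924  36.25182577  80.57938084] -0.7350097677756448 [-3.99363883  0.52701395  5.62005559] [ 0.12706475  0.76759606 -0.00105214] [ 0.0306784   0.43715154 -0.18833232  1.67578788  0.09163054  1.04166878
 -2.49281868]
```

The boss is home: contact came at TCP z 80.6 with no resistance in mesh. Now I'll swing it anticlockwise in steps, watching the torque.

jog_arm([
  [200,0,0,-0.5,0],
  [200,0,-0.15,-0.5,-0.06],
  [200,-0.1,-0.3,-0.5,-0.12],
  [200,-0.15,-0.45,-0.5,-0.18],
  [200,-0.25,-0.6,-0.5,-0.24],
  [200,-0.3,-0.7,-0.5,-0.3],
  [200,-0.3,-0.7,-0.5,-0.3],
  [200,-0.3,-0.7,-0.5,-0.3],
])

```text
time: 12.77
tool_pos: [583.2, 37.2, 81.0]
orientation: [0.976, -0.217, -0.002, 0.0]
ft_force: [-0.4, 1.0, -0.8]
grip_width: 43.4
```

```bash
cat > s.py <<'E'
from h import *
o=arm.get_obs();print(o["time"],o["tool_pos"],yaw(),o["ft_force"],o["wrist_torque"],o["joint_pos"][6],np.abs(o["qvel"]).max())
a=yaw();P=np.array([580.6,37.3]);print("axis in tool",totool(P-o["tool_pos"][:2]))
E
python3 s.py
```

```text
12.7667 [583.20789192  37.21996224  80.99629212] -0.43676290769840853 [-0.42381702  1.02025579 -0.81113777] [ 0.50883851 -0.05038992 -0.07833115] -2.2170644252170764 0.01192556361592133
axis in tool (np.float64(-2.3969346148310566), np.float64(1.0306361080977984))
```

jog_arm([
  [200,0,-0.2,0,-0.08],
  [200,-0.15,-0.4,0,-0.16],
  [200,-0.25,-0.6,0,-0.24],
  [200,-0.4,-0.8,0,-0.32],
  [200,-0.5,-0.95,0,-0.39],
  [200,-0.6,-1.05,0,-0.45],
  [200,-0.6,-1.05,0,-0.45],
  [200,-0.6,-1.05,0,-0.45],
])

```text
time: 13.43
tool_pos: [583.3, 37.8, 80.9]
orientation: [1.0, 0.005, -0.002, 0.0]
ft_force: [0.3, 0.3, -2.3]
grip_width: 42.8
```

jog_arm([
  [200,0,-0.15,0,-0.06],
  [200,-0.1,-0.3,0,-0.12],
  [200,-0.15,-0.45,0,-0.18],
  [200,-0.25,-0.6,0,-0.24],
  [200,-0.3,-0.7,0,-0.3],
  [200,-0.3,-0.7,0,-0.3],
  [200,-0.3,-0.7,0,-0.3],
])

```text
time: 14.02
tool_pos: [583.2, 38.0, 80.9]
orientation: [0.988, 0.152, -0.002, 0.0]
ft_force: [1.9, -0.7, -2.1]
grip_width: 42.9
```

```bash
python3 s.py
```

```text
14.0167 [583.18873761  38.01836214  80.91133394] 0.3051051889495143 [ 1.86970192 -0.66153832 -2.12097046] [-0.08347313 -0.41904654 -0.05439788] -1.5321286935027902 0.0053661978870160965
axis in tool (np.float64(-2.684969018338114), np.float64(-0.09245513212675222))
```

jog_arm([
  [200,0,-0.15,0,-0.05],
  [200,-0.1,-0.3,0,-0.1],
  [200,-0.1,-0.35,0,-0.13],
  [200,-0.1,-0.35,0,-0.13],
  [200,-0.1,-0.35,0,-0.13],
])

```text
time: 14.43
tool_pos: [583.1, 38.1, 80.9]
orientation: [0.977, 0.214, -0.002, 0.0]
ft_force: [2.9, -0.9, -2.0]
grip_width: 42.7
```

```bash
python3 s.py
```

```text
14.4333 [583.14897745  38.0730573   80.91742833] 0.43161558827693147 [ 2.94003017 -0.92811682 -1.98730442] [-0.10426498 -0.40899568 -0.11093103] -1.4155484194060874 0.00432582836015143
axis in tool (np.float64(-2.63861329802855), np.float64(-0.3641750530378536))
```

Small steps now.

jog_arm([
  [200,0,-0.05,0,-0.02],
  [200,0,-0.1,0,-0.04],
  [200,0,-0.1,0,-0.04],
  [200,0,-0.1,0,-0.04],
])

```text
time: 14.77
tool_pos: [583.2, 38.1, 80.9]
orientation: [0.972, 0.233, -0.002, 0.0]
ft_force: [0.8, -0.7, -1.8]
grip_width: 42.9
```

```bash
python3 s.py
```

```text
14.7667 [583.17639336  38.12407134  80.93341338] 0.47113693363897335 [ 0.82121832 -0.66966465 -1.84459804] [-0.05233072 -0.39957117 -0.11754337] -1.3792246345326906 0.0038147789021008988
axis in tool (np.float64(-2.6697482309859426), np.float64(-0.4351329535052614))
```

jog_arm([
  [200,0,-0.05,0,-0.015],
  [200,0,-0.05,0,-0.03],
  [200,0,-0.05,0,-0.03],
  [200,0,-0.05,0,-0.03],
])

```text
time: 15.1
tool_pos: [583.1, 38.1, 80.9]
orientation: [0.969, 0.248, -0.002, -0.0]
ft_force: [2.0, -1.0, -2.5]
grip_width: 43.2
```

```bash
python3 s.py; python3 - <<'E'
from h import *
t=eyes.camera("top");i=eyes.camera_info("top");cv2.imwrite("pics/t9.png",t);im=eyes.camera("wrist");cv2.imwrite("pics/w9.png",im)
E
```

```text
15.1 [583.14135111  38.13314217  80.92121989] 0.5011199681522305 [ 1.96942954 -1.0437108  -2.46347375] [-0.0651339  -0.39414248 -0.15591438] -1.351566303257342 0.004683270846805684
axis in tool (np.float64(-2.629127714672305), np.float64(-0.49018243515962556))
```

jog_arm([
  [200,0,-0.05,0,-0.015],
  [200,0,-0.05,0,-0.03],
  [200,0,-0.05,0,-0.03],
])

```text
time: 15.45
tool_pos: [583.1, 38.2, 80.9]
orientation: [0.965, 0.263, -0.002, -0.0]
ft_force: [0.9, -0.5, -1.1]
grip_width: 43.0
```

```bash
python3 s.py
```

```text
15.45 [583.12765102  38.16944279  80.94277593] 0.5324643074078668 [ 0.90825682 -0.46882979 -1.11671153] [-0.05043587 -0.46289358 -0.12344178] -1.3227083673991669 0.0292039609329451
axis in tool (np.float64(-2.619099239945715), np.float64(-0.5341063555194351))
```

jog_arm([
  [110,0,0,0,0],
  [60,0,0,0,0],
  [0,0,0,0,0],
  [0,0,0,0,0],
  [0,0,0,0,0],
  [0,0,0,0,0],
  [0,0,0,0,0],
])

```text
time: 16.03
tool_pos: [583.2, 38.2, 81.0]
orientation: [0.965, 0.263, -0.002, -0.0]
ft_force: [-0.3, 0.1, 0.2]
grip_width: 85.2
```

jog_arm([
  [0,0,0,-15,0],
  [0,0,0,-35,0],
  [0,0,0,-60,0],
  [0,0,0,-85,0],
  [0,-20,0,-100,0],
  [0,-40,0,-120,0],
  [0,-40,0,-120,0],
  [0,-40,0,-120,0],
])

```text
time: 16.7
tool_pos: [549.4, 17.4, 202.5]
orientation: [0.965, 0.262, -0.0, 0.001]
ft_force: [1.1, 0.2, 0.3]
grip_width: 85.3
```

```bash
python3 s.py; python3 - <<'E'
from h import *
i=eyes.camera_info("wrist");im=eyes.camera("wrist");cv2.imwrite("pics/w10.png",im);np.save("i10.npy",i,allow_pickle=True)
E
```

```text
16.7 [549.41121722  17.38708261 202.5188935 ] 0.5312149409944816 [1.11866879 0.2015778  0.26014616] [ 0.01594389 -0.01903995 -0.0007881 ] -1.2320149151761166 0.04601106456240145
axis in tool (np.float64(36.97823664638613), np.float64(-1.369110997128487))
```

View pics/w10.png

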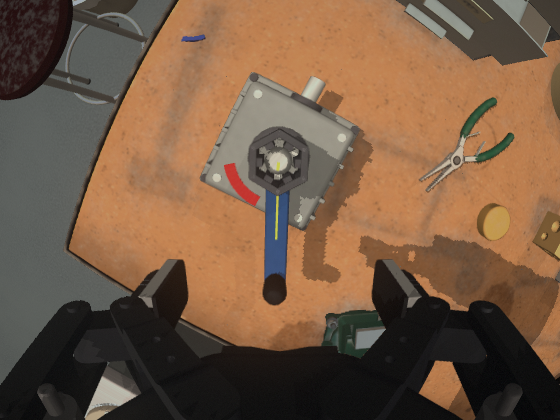

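The lever sits on the shaft, with its boss centred at about (278,160) and its knob at (274,290). The arm covers the green mark, and the red arc lies to its left. I'm checking the angles now.

```bash
python3 - <<'E'
from h import *
i=np.load("i10.npy",allow_pickle=True).item();im=cv2.imread("pics/w10.png")
r=lever(i,im,(255,190,300,280),58);print("lever",r[0],r[2])
A=np.array([580.6,37.3]);print("boss",onz(i,278.5,160,94,True),"knob",onz(i,274,290,102,True))
k=onz(i,274,290,102,True)-A;print("knob ang",np.arctan2(k[1],k[0])%6.283,np.linalg.norm(k))
c=np.array([onz(i,u,v,50,True) for u,v in((259,94),(342,138),(216,178),(301,217))])
print("screws: x axis yaw",[np.arctan2(*d[::-1]) for d in(c[0]-c[2],c[1]-c[3])],"y",[np.arctan2(*d[::-1])-np.pi/2 for d in(c[0]-c[1],c[2]-c[3])],"centre",c.mean(0))
E
```

```text
lever 0.5241269 0.49497476
boss [582.81949978  38.42025668] knob [491.97094754 -10.68497516]
knob ang 3.6376344264708615 100.78525080982241
screws: x axis yaw [np.float64(0.042351155031022034), np.float64(0.07645942667486606)] y [np.float64(0.050081269588188704), np.float64(0.08819318972849066)] centre [581.40643899  36.6713689 ]
```

```bash
python3 -c "
from station import workorder;print(workorder.close_job())"
```

```text
the job is handed in; nothing more can be done
None
```

The lever is on the shaft, fully home and swung round to the green mark. I handed the job in at about 17 s; it reports no verdict.

- **Fitting:** I gripped the boss by its flats and turned it to match the yellow line on the nose and the visible splines. It slid down the splines without resistance. It stopped on the shoulder with about 9 N, at the same height between gripper and underside as when I picked it up from the bench, so it is home.
- **Swing:** I turned it about 1.27 rad anticlockwise. The wrist torque stayed at or below about 0.16 N m, which is only the shaft's friction, so I never felt the stop. I then opened the gripper and backed it away.
- **Last checks:**
  - The lever's angle measured between 0.495 and 0.524 rad, against about 0.534 rad for the green mark. That puts the knob about 1–4 mm off, within the 16 mm allowed.
  - The boss centre measured within about 2.5 mm of the shaft's axis, roughly the camera's accuracy.
  - The gripper was clear and read no load.
- **Disagreements:** The single reading of the knob's distance from the axis came out at 101 mm instead of 110 mm, which I put down to hand-picked pixels. My first wrist-camera readings were taken while the arm was still moving and were wrong. I re-measured before gripping.
- **Not checked:** The arm covers the green mark in the last picture, so its direction comes from the box's screws and an earlier view. I did not re-measure the brass cube and the wax, but nothing came near them.

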